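# Take the disc weight off the rack for check-weighing

### The job

Take the widest weight, the one with the broad flat disc, off its peg on the weight rack and stand it upright, wholly on the round pan of the balance. Set it down rather than dropping it, and leave the two slimmer weights hanging on their pegs.

Things in the scene. Friction and masses are not known exactly. Their poses are not given: they have to be found in the camera images.
- wide_weight_center (a point): Widest of 3 steel weights hung on a rack: flat disc, 60 mm across, 28 tall; on it a stem 14 mm thick (x), 40 wide (y): first a window 24 wide, 44 tall, then a solid grip tab 45 tall. 117 mm tall in all, 0.6 kg. Point: half-way up; tab's middle is 36 mm above it. z up; x runs along its peg to the peg's free end. Hangs on any of the 3 pegs; to free it raise 14 to 32 mm, then draw out 45 mm or more along +x.
- tall_weight_center (a point): Slim tall weight on the same rack, to be left hanging: steel cylinder 34 mm across, 60 tall, thin dark band, same stem and tab as the wide one. Point: half-way up, 74.5 mm above its underside. The rack has 3 level pegs 110 mm apart, 10 mm thick, axis 150 mm above the table; each passes through a weight's window and carries the tab's lower face. All weights' tops are 200 mm above the table.
- short_weight_center (a point): Slim short weight on the same rack, to be left hanging: steel cylinder 36 mm across, 34 tall, thin dark band, same stem and tab. Point: half-way up, 61.5 mm above its underside. Each peg's upturned end stands 12 mm above the peg's top and ends 30 mm in front (+x) of the weight's axis; the rack's rail, at peg height, lies 45 mm behind it; posts reach 160 mm at most.
- pan (a point): Centre of the top face of the balance's round steel pan: flat, fixed, 140 mm in diameter, 62 mm above the table. The grey balance body under it is 200 by 170 mm, 48 mm high. It stands beside the rack, on either side of it. z points up.
Things that resemble listed ones, but are neither listed nor needed, are in the scene too. What is shaped like the part that bears wide_weight_center but pink is not meant.

How it is judged:
By the outcome, as a careful person would: the job done as asked, in the order asked, and still so for the second after the job is handed in, with the robot touching nothing.
It also fails if it takes over 42 s, if anything falls off the work surface, if the arm or the gripper's body presses on something with over 40 N, if the wrist force passes 120 N, or if a joint passes its speed limit or range.

### The arm

A 7-joint arm with a two-finger parallel gripper is mounted at the origin on the work surface. World frame = base frame: x ahead of the robot, y to its left, z up, the work surface at z = 0. Lengths are in mm, angles in rad, forces in N, time in s.
With the tool pointing down it reaches from about 350 to 900 mm from the base axis. Payload 19.9 kg.
Tool frame: the origin (TCP) lies midway between the tips of the shut fingers; the grasp point (between the pads) lies 19 mm behind it; z points along the fingers, y is the direction in which the jaws open and shut (so a half turn about z gives the same grasp; the last joint's range is limited). The gripper opens to 94 mm and grips with 3 to 60 N. Pads are 16 mm wide; open, the fingers measure 119 mm over their backs; the gripper's body (75 mm by 177 mm) begins 78 mm behind the grasp point.
Start: joints at [-1.242, 0.417, -0.01, 1.614, 0.005, 1.111, -0.053], TCP at [225.882, 582.732, 205.425] pointing down, gripper open.
Joint ranges: [-2.81, 2.81], [-0.39, 2.02], [-1.27, 1.25], [0.06, 2.57], [-1.19, 4.33], [0.19, 2], [-2.82, 2.82]. Speed limits (rad/s): [1.89, 1.89, 2.39, 2.39, 3.01, 3.01, 3.01].

### API

Orientations are given as a unit quaternion [w, x, y, z].
In Python, from plant import bot gives the robot as it stands.
- The arm moves only by the shell command python3 -m crank 'ROWS'. ROWS is JSON, a list of rows, each an object of numbers: "claw": the opening in per cent of the stroke, from 0 (shut) to 100 (fully open); "dx", "dy", "dz": the shift along the world's x, y, z in cm; "spin": the turn about the world's z in rad. A call has exactly 8 rows; each row shifts and turns the commanded pose from where the row before left it; what a row does not reach is not made up. A row lasts 1/10 s, in which the tool goes at most 50 mm and 8.59 degrees, less where a joint would pass 70% of its speed; a pose out of reach is approached as far as the arm can. A call is refused whole if a number of a shift passes 5 or a number of a turn 0.15, either way. A call with a gripper value outside its range is refused whole. The fingers move at their own pace and stop on an object; the grip force is fixed at half the most. Time passes only in rows, so rows that do not move let the fingers close, or fill a call up. It gives the time, the measured TCP pose, the force and the opening at its end, in the units of the state.
- bot.state(): the state, without advancing time (a new reading comes with each control period).
- bot.read_camera(name): name is "side" or "top"; returns the picture (480x640x3 uint8, red, green, blue); there is no depth.
- bot.calibration(name): a dict with "fx", "fy", "cx", "cy" (pixels), "k1" (the pictures are not rectified: a ray, as slopes to the right and down, at radius r is drawn at 1 + k1 r^2 times it, then the intrinsics apply), "pose" (4x4, takes a point from camera to world coordinates). Camera axes: x right, y up, looking along -z (the intrinsics and any distortion apply to the point x, -y, -z); pixel columns grow to the right and rows downward; lengths in mm; the calibration is good to about 2 mm. A picture is of the moment at which its call begins. calibration takes no time and is no camera call.
- bot.sign_off(): hands the job in, once; it reports no verdict.
The state is a dict: "t": time; "joints": joint angles; "joint_velocities": joint speeds; "effort": joint torques, N m; "position": TCP position; "orientation": TCP orientation; "contact_force": force on the tool from outside, world axes, zero at the start; "torque": the same for the moment, N m; "opening": finger opening in mm.
Only numpy, scipy, OpenCV 4.12 (cv2) and the standard library are available. Lean on these libraries where they do the work, as an engineer would, in place of code of your own. Each camera call takes 0.05 s, during which the arm holds its last target. There are 200 camera calls.

## Working session

There is one attempt and no reset: what is moved stays moved. The work goes in short steps, Python scripts to look and compute and a shell command to move; the robot and the scene stay as the last step left them, time stands still between calls to the robot, and variables do not carry over. Pictures are saved under pics/ and viewed, about 8 in all and at most 12, crops included, and the job is handed in when it is done.

```bash
mkdir -p pics; ls; python3 - <<'E'
from plant import bot
import cv2,numpy as np
for n in("side","top"):
    c=bot.calibration(n);print(n,{k:c[k] for k in c if k!="pose"});print(np.round(c["pose"],3))
    cv2.imwrite(f"pics/{n}0.png",bot.read_camera(n)[:,:,::-1])
s=bot.state();print(s["t"],s["position"],s["orientation"],s["opening"])
E
```

```text
pics
side {'fx': 541.536513699179, 'fy': 541.536513699179, 'cx': 316.63867353806995, 'cy': 236.86163866829233, 'k1': -0.13154132774528005}
[[ 9.60000e-01  1.68000e-01 -2.24000e-01  3.87873e+02]
 [-2.80000e-01  6.06000e-01 -7.45000e-01 -7.89863e+02]
 [ 1.10000e-02  7.78000e-01  6.28000e-01  7.63878e+02]
 [ 0.00000e+00  0.00000e+00  0.00000e+00  1.00000e+00]]
top {'fx': 462.6451660823493, 'fy': 462.6451660823493, 'cx': 323.17153273608386, 'cy': 236.63077747976877, 'k1': 0.0038122343864512545}
[[ 5.20000e-02  9.74000e-01 -2.18000e-01  4.36623e+02]
 [-9.99000e-01  5.20000e-02 -7.00000e-03 -4.68000e-01]
 [ 5.00000e-03  2.18000e-01  9.76000e-01  9.49321e+02]
 [ 0.00000e+00  0.00000e+00  0.00000e+00  1.00000e+00]]
0.1 [225.81079454 582.45765085 204.89417474] [-5.56158648e-05  1.83866168e-01  9.82951150e-01 -5.16658429e-04] 93.97538995802343
```

View pics/side0.png

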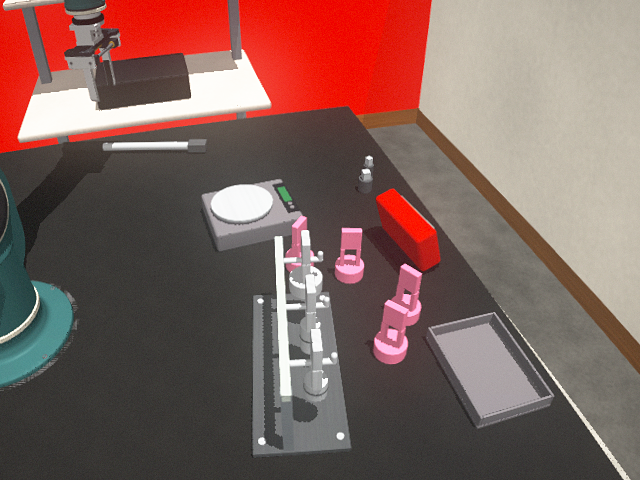

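View pics/top0.png

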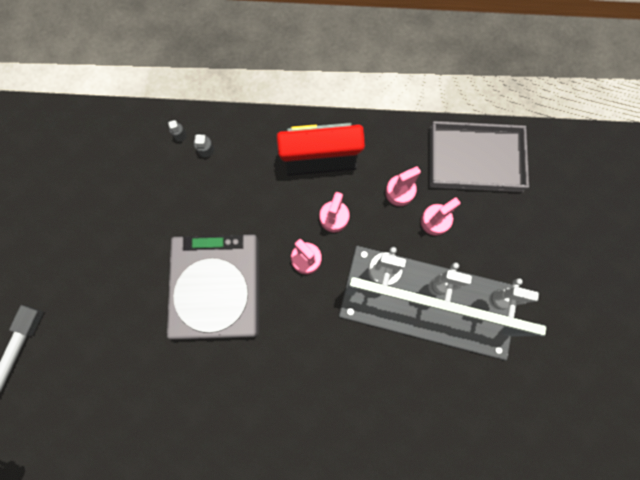

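The side view shows the rack at (300,350), with the balance behind it and its pan at (241,203). In the top view the pan is at (210,295) and the rack weights' tabs are at about (393,261), (458,277) and (524,294). The candidates for the wide weight are these three and four pink lookalikes, which are ruled out. The grey weight with the broad disc is at (386,268) top and (305,280) side, the peg nearest the balance. I'll confirm it in one enlarged crop.

```bash
cat > h.py <<'E'
from plant import bot
import cv2,numpy as np
def ray(n,u,v):
    c=bot.calibration(n);K=np.array([[c["fx"],0,c["cx"]],[0,c["fy"],c["cy"]],[0,0,1]])
    x,y=cv2.undistortPoints(np.array([[[u,v]]],float),K,np.array([c["k1"],0,0,0]))[0,0]
    P=np.array(c["pose"]);return P[:3,3],P[:3,:3]@[x,-y,-1]
def at(n,u,v,z):
    o,d=ray(n,u,v);return o+d*(z-o[2])/d[2]
def proj(n,p):
    c=bot.calibration(n);P=np.array(c["pose"]);q=P[:3,:3].T@(np.array(p)-P[:3,3])
    x,y=q[0]/-q[2],-q[1]/-q[2];f=1+c["k1"]*(x*x+y*y)
    return np.array([c["cx"]+c["fx"]*x*f,c["cy"]+c["fy"]*y*f])
E
python3 - <<'E'
from h import *
a=cv2.imread("pics/top0.png")[235:325,335:465];b=cv2.imread("pics/side0.png")[215:345,255:355]
a=cv2.resize(a,None,fx=4,fy=4,interpolation=cv2.INTER_CUBIC);b=cv2.resize(b,None,fx=2.77,fy=2.77,interpolation=cv2.INTER_CUBIC)
print(a.shape,b.shape)
b=b[:360];cv2.imwrite("pics/c1.png",np.hstack([a,b]))
for n,u,v,z in[("top",393,261,200),("top",458,277,200),("top",524.5,294,200),("top",210,295,62),("side",241,203,62)]:print(n,u,v,at(n,u,v,z).round(1))
E
```

```text
(360, 520, 3) (360, 277, 3)
top 393 261 [ 569.4 -112.   200. ]
top 458 277 [ 548.6 -218.3  200. ]
top 524.5 294 [ 526.5 -325.4  200. ]
top 210 295 [509.7 215.3  62. ]
side 241 203 [508.8 203.3  62. ]
```

View pics/c1.png

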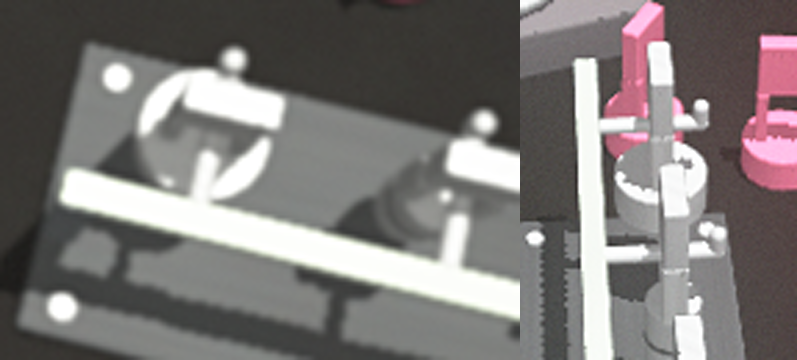

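The crop confirms that the weight on the peg nearest the balance carries the broad disc, and its neighbours are slim. Next I'll refine the tab and pan positions, overlay the predicted tab outline on both views, and locate the pink obstacles.

```bash
python3 - <<'E'
from h import *
out=[]
for n,seed in(("top",(210,295)),("side",(241,203))):
    im=cv2.imread(f"pics/{n}0.png");m=cv2.inRange(im,(190,190,190),(255,255,255))
    k,l,st,ce=cv2.connectedComponentsWithStats(m);i=l[seed[1],seed[0]]
    c=max(cv2.findContours((l==i).astype(np.uint8),0,1)[0],key=cv2.contourArea)[:,0]
    p=np.array([at(n,u,v,62)[:2] for u,v in c],np.float32);print(n,"pan",cv2.minEnclosingCircle(p),cv2.fitEllipse(p)[:2])
for u,v in((306,258),(334,215),(402,190),(437,219)):print("pink base",at("top",u,v,20).round())
C=np.array([569.4,-112.]);a=np.arctan2(-42.9,213.4);ex=np.array([np.cos(-.1985),np.sin(-.1985)]);ey=np.array([-ex[1],ex[0]])
for n in("top","side"):
    im=cv2.imread(f"pics/{n}0.png");s=4;w=(350,225) if n=="top" else (255,215)
    im=cv2.resize(im[w[1]:w[1]+90+ (0 if n=="top" else 30),w[0]:w[0]+95],None,fx=s,fy=s,interpolation=cv2.INTER_CUBIC)
    for z,hw,hl in((200,7,20),(155,7,20)):
        q=[((proj(n,[*(C+ex*hw*i+ey*hl*j),z])-w)*s+1.5).astype(int) for i,j in((1,1),(1,-1),(-1,-1),(-1,1))]
        cv2.polylines(im,[np.array(q)],True,(0,0,255) if z==200 else (255,0,0),1)
    q=[((proj(n,[*(C+30*np.array([np.cos(t),np.sin(t)])),111])-w)*s+1.5).astype(int) for t in np.linspace(0,6.28,40)]
    cv2.polylines(im,[np.array(q)],True,(0,160,0),1)
    out.append(cv2.copyMakeBorder(im,0,480-im.shape[0],0,0,0))
cv2.imwrite("pics/o1.png",np.hstack(out))
E
```

```text
top pan ((511.5810852050781, 215.64447021484375), 70.95407104492188) ((511.68560791015625, 215.5903778076172), (139.4392547607422, 140.08779907226562))
side pan ((511.7254333496094, 209.6085205078125), 71.27661895751953) ((511.2210693359375, 209.1080780029297), (137.92410278320312, 138.35128784179688))
pink base [598.  38.  20.]
pink base [692. -14.  20.]
pink base [ 754. -155.   20.]
pink base [ 695. -228.   20.]
```

View pics/o1.png

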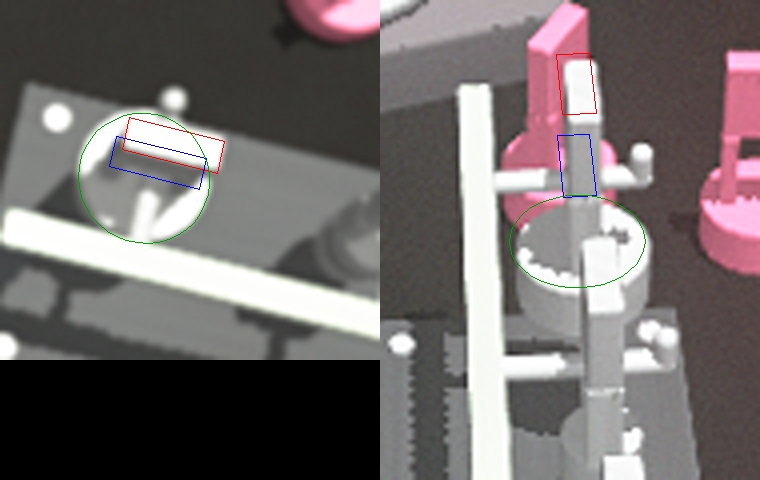

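Top view: the tab outline agrees within 1 px. Side view: it is about 2 px off, roughly 3–4 mm, which fits the calibration error. Averaging the two views:
- **Wide weight:** axis (571,-114), with the peg direction at yaw -0.20.
- **Pan:** centre (511.6,212.5), with a measured diameter of 138–140 mm against 140 mm given.

I'll grip across the 40 mm width, with the fingers beside the peg. Moving in now.

```bash
python3 -m crank '[{"dx":1.2,"dy":-2.5,"dz":0.7,"spin":0.02,"claw":100},{"dx":1.4,"dy":-2.9,"dz":0.7,"spin":0.02,"claw":100},{"dx":1.4,"dy":-2.9,"dz":0.7,"spin":0.02,"claw":100},{"dx":1.4,"dy":-2.9,"dz":0.7,"spin":0.02,"claw":100},{"dx":1.4,"dy":-2.9,"dz":0.7,"spin":0.02,"claw":100},{"dx":1.4,"dy":-2.9,"dz":0.7,"spin":0.02,"claw":100},{"dx":1.4,"dy":-2.9,"dz":0.7,"spin":0.02,"claw":100},{"dx":1.4,"dy":-2.9,"dz":0.7,"spin":0.03,"claw":100}]'
python3 -m crank '[{"dx":1.4,"dy":-2.9,"claw":100},{"dx":1.4,"dy":-2.9,"claw":100},{"dx":1.4,"dy":-2.9,"claw":100},{"dx":1.4,"dy":-2.9,"claw":100},{"dx":1.4,"dy":-2.9,"claw":100},{"dx":1.4,"dy":-2.9,"claw":100},{"dx":1.4,"dy":-2.9,"claw":100},{"dx":1.4,"dy":-2.9,"claw":100}]'
```

```text
t: 0.9
position: [336.2, 353.3, 261.5]
orientation: [-0.0, 0.099, 0.995, -0.0]
contact_force: [1.0, 0.1, 0.5]
opening: 94.4invalid input
```

```bash
python3 -m crank '[{"dx":1.4,"dy":-2.9,"dz":0,"spin":0,"claw":100},{"dx":1.4,"dy":-2.9,"dz":0,"spin":0,"claw":100},{"dx":1.4,"dy":-2.9,"dz":0,"spin":0,"claw":100},{"dx":1.4,"dy":-2.9,"dz":0,"spin":0,"claw":100},{"dx":1.4,"dy":-2.9,"dz":0,"spin":0,"claw":100},{"dx":1.4,"dy":-2.9,"dz":0,"spin":0,"claw":100},{"dx":1.4,"dy":-2.9,"dz":0,"spin":0,"claw":100},{"dx":1.4,"dy":-2.9,"dz":0,"spin":0,"claw":100}]'
```

```text
t: 1.7
position: [448.1, 121.4, 261.3]
orientation: [-0.0, 0.1, 0.995, -0.0]
contact_force: [0.9, 0.0, 0.2]
opening: 94.0
```

```bash
python3 -m crank '[{"dx":1.6,"dy":-3.1,"dz":0,"spin":0,"claw":100},{"dx":1.6,"dy":-3.1,"dz":0,"spin":0,"claw":100},{"dx":1.6,"dy":-3.1,"dz":0,"spin":0,"claw":100},{"dx":1.6,"dy":-3.1,"dz":0,"spin":0,"claw":100},{"dx":1.6,"dy":-3.1,"dz":0,"spin":0,"claw":100},{"dx":1.6,"dy":-3.1,"dz":0,"spin":0,"claw":100},{"dx":1.6,"dy":-3.1,"dz":0,"spin":0,"claw":100},{"dx":1.1,"dy":-1.8,"dz":0,"spin":0,"claw":100}]'
```

```text
t: 2.5
position: [571.2, -114.8, 261.1]
orientation: [-0.0, 0.101, 0.995, -0.0]
contact_force: [-0.6, 0.7, -0.4]
opening: 93.8
```

```bash
python3 -m crank '[{"dx":0,"dy":0,"dz":-1,"spin":0,"claw":100},{"dx":0,"dy":0,"dz":-1,"spin":0,"claw":100},{"dx":0,"dy":0,"dz":-1,"spin":0,"claw":100},{"dx":0,"dy":0,"dz":-1,"spin":0,"claw":100},{"dx":0,"dy":0,"dz":-0.8,"spin":0,"claw":100},{"dx":0,"dy":0,"dz":0,"spin":0,"claw":100},{"dx":0,"dy":0,"dz":0,"spin":0,"claw":100},{"dx":0,"dy":0,"dz":0,"spin":0,"claw":100}]'
python3 - <<'E'
from h import *
im=bot.read_camera("side")[:,:,::-1];cv2.imwrite("pics/s2.png",cv2.resize(im[100:350,200:440],None,fx=2.4,fy=2.4,interpolation=cv2.INTER_CUBIC))
E
```

```text
t: 3.3
position: [571.1, -112.3, 213.9]
orientation: [0.0, 0.1, 0.995, -0.0]
contact_force: [0.5, 0.7, 0.6]
opening: 93.9
```

View pics/s2.png

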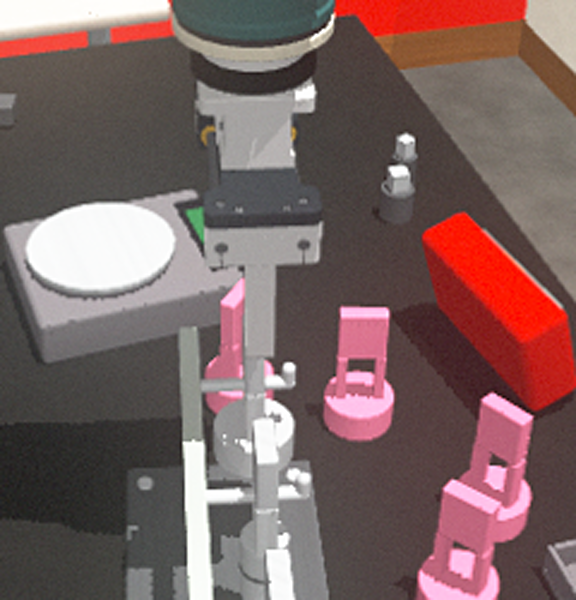

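The near finger, at crop (259,310), lines up with the stem at (255,400). Nothing is in the way below, so I'll descend and then close.

```bash
python3 -m crank '[{"dx":0,"dy":-0.1,"dz":-1,"spin":0,"claw":100},{"dx":0,"dy":0,"dz":-1,"spin":0,"claw":100},{"dx":0,"dy":0,"dz":-1,"spin":0,"claw":100},{"dx":0,"dy":0,"dz":-1,"spin":0,"claw":100},{"dx":0,"dy":0,"dz":-1,"spin":0,"claw":100},{"dx":0,"dy":0,"dz":-0.8,"spin":0,"claw":100},{"dx":0,"dy":0,"dz":0,"spin":0,"claw":100},{"dx":0,"dy":0,"dz":0,"spin":0,"claw":100}]'
```

```text
t: 4.15
position: [571.0, -113.3, 155.5]
orientation: [0.0, 0.1, 0.995, -0.0]
contact_force: [0.3, 1.2, 0.6]
opening: 94.0
```

```bash
python3 -m crank '[{"dx":0,"dy":0,"dz":0,"spin":0,"claw":60},{"dx":0,"dy":0,"dz":0,"spin":0,"claw":50},{"dx":0,"dy":0,"dz":0,"spin":0,"claw":40},{"dx":0,"dy":0,"dz":0,"spin":0,"claw":20},{"dx":0,"dy":0,"dz":0,"spin":0,"claw":0},{"dx":0,"dy":0,"dz":0,"spin":0,"claw":0},{"dx":0,"dy":0,"dz":0,"spin":0,"claw":0},{"dx":0,"dy":0,"dz":0,"spin":0,"claw":0}]'
```

```text
t: 4.95
position: [570.9, -113.4, 155.5]
orientation: [0.0, 0.1, 0.995, -0.0]
contact_force: [-0.8, -0.7, 1.4]
opening: 39.7
```

Opening 39.7 mm, which matches the 40 mm tab. Raising about 23 mm.

```bash
python3 -m crank '[{"dx":0,"dy":0,"dz":0.3,"spin":0,"claw":0},{"dx":0,"dy":0,"dz":0.4,"spin":0,"claw":0},{"dx":0,"dy":0,"dz":0.4,"spin":0,"claw":0},{"dx":0,"dy":0,"dz":0.4,"spin":0,"claw":0},{"dx":0,"dy":0,"dz":0.4,"spin":0,"claw":0},{"dx":0,"dy":0,"dz":0.4,"spin":0,"claw":0},{"dx":0,"dy":0,"dz":0,"spin":0,"claw":0},{"dx":0,"dy":0,"dz":0,"spin":0,"claw":0}]'
python3 - <<'E'
from h import *
im=bot.read_camera("side")[:,:,::-1];cv2.imwrite("pics/s3.png",cv2.resize(im[180:330,230:390],None,fx=4,fy=4,interpolation=cv2.INTER_CUBIC))
E
```

```text
t: 5.75
position: [570.9, -113.2, 178.4]
orientation: [0.0, 0.1, 0.995, -0.0]
contact_force: [0.4, -0.2, -6.7]
opening: 39.9
```

View pics/s3.png

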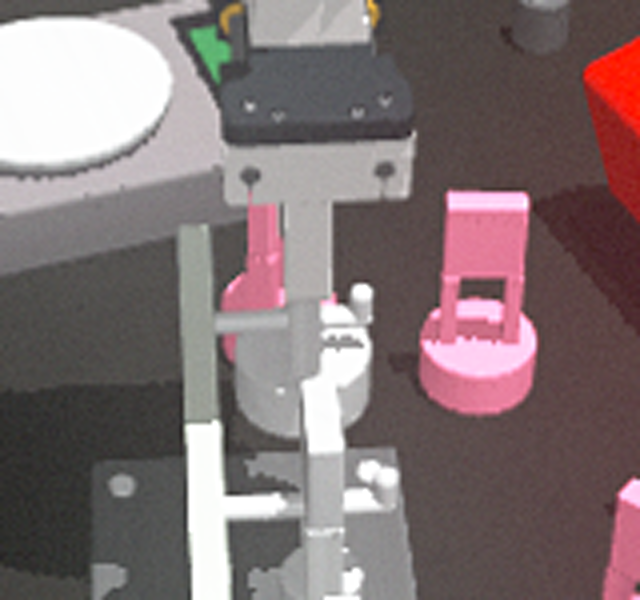

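The weight has risen with the gripper, hangs upright (disc at crop (303,370)) and loads the wrist with 6.7 N. Drawing it out 64 mm along the peg.

```bash
python3 -m crank '[{"dx":0.5,"dy":-0.1,"dz":0,"spin":0,"claw":0},{"dx":0.9,"dy":-0.18,"dz":0,"spin":0,"claw":0},{"dx":0.9,"dy":-0.18,"dz":0,"spin":0,"claw":0},{"dx":1,"dy":-0.2,"dz":0,"spin":0,"claw":0},{"dx":1,"dy":-0.2,"dz":0,"spin":0,"claw":0},{"dx":1,"dy":-0.2,"dz":0,"spin":0,"claw":0},{"dx":1,"dy":-0.2,"dz":0,"spin":0,"claw":0},{"dx":0,"dy":0,"dz":0,"spin":0,"claw":0}]'
```

```text
t: 6.6
position: [635.0, -126.1, 178.1]
orientation: [0.0, 0.1, 0.995, -0.0]
contact_force: [-0.5, -0.2, -6.6]
opening: 40.0
```

No contact force. Lifting 88 mm and then moving over to the pan.

```bash
python3 -m crank '[{"dx":0,"dy":0,"dz":0.8,"spin":0,"claw":0},{"dx":0,"dy":0,"dz":1.2,"spin":0,"claw":0},{"dx":0,"dy":0,"dz":1.2,"spin":0,"claw":0},{"dx":0,"dy":0,"dz":1.2,"spin":0,"claw":0},{"dx":0,"dy":0,"dz":1.2,"spin":0,"claw":0},{"dx":0,"dy":0,"dz":1.2,"spin":0,"claw":0},{"dx":0,"dy":0,"dz":1.2,"spin":0,"claw":0},{"dx":0,"dy":0,"dz":0.8,"spin":0,"claw":0}]'
```

```text
t: 7.4
position: [634.1, -125.9, 267.8]
orientation: [0.0, 0.1, 0.995, -0.0]
contact_force: [-0.2, -0.0, -7.5]
opening: 40.3
```

```bash
python3 -m crank '[{"dx":-0.3,"dy":1,"dz":0,"spin":0,"claw":0},{"dx":-0.7,"dy":2,"dz":0,"spin":0,"claw":0},{"dx":-0.8,"dy":2.2,"dz":0,"spin":0,"claw":0},{"dx":-0.8,"dy":2.2,"dz":0,"spin":0,"claw":0},{"dx":-0.8,"dy":2.2,"dz":0,"spin":0,"claw":0},{"dx":-0.8,"dy":2.2,"dz":0,"spin":0,"claw":0},{"dx":-0.8,"dy":2.2,"dz":0,"spin":0,"claw":0},{"dx":-0.8,"dy":2.2,"dz":0,"spin":0,"claw":0}]'
```

```text
t: 8.2
position: [574.9, 37.8, 265.9]
orientation: [-0.0, 0.099, 0.995, -0.0]
contact_force: [0.6, -0.2, -6.7]
opening: 39.8
```

```bash
python3 -m crank '[{"dx":-0.9,"dy":2.4,"dz":0,"spin":0,"claw":0},{"dx":-0.9,"dy":2.4,"dz":0,"spin":0,"claw":0},{"dx":-0.9,"dy":2.4,"dz":0,"spin":0,"claw":0},{"dx":-0.9,"dy":2.4,"dz":0,"spin":0,"claw":0},{"dx":-0.9,"dy":2.4,"dz":0,"spin":0,"claw":0},{"dx":-0.9,"dy":2.4,"dz":0,"spin":0,"claw":0},{"dx":-0.7,"dy":2,"dz":0,"spin":0,"claw":0},{"dx":-0.2,"dy":0.9,"dz":0,"spin":0,"claw":0}]'
```

```text
t: 9.0
position: [511.3, 211.6, 265.9]
orientation: [-0.001, 0.098, 0.995, 0.0]
contact_force: [0.6, -1.1, -8.0]
opening: 39.7
```

The underside is 72.5 mm below the TCP, so contact should come at a TCP z of about 134.5. Descending to about 145 first, then slowly.

```bash
python3 -m crank '[{"dx":0,"dy":0,"dz":-1.2,"spin":0,"claw":0},{"dx":0,"dy":0,"dz":-2,"spin":0,"claw":0},{"dx":0,"dy":0,"dz":-2,"spin":0,"claw":0},{"dx":0,"dy":0,"dz":-2,"spin":0,"claw":0},{"dx":0,"dy":0,"dz":-2,"spin":0,"claw":0},{"dx":0,"dy":0,"dz":-1.8,"spin":0,"claw":0},{"dx":0,"dy":0,"dz":-1.1,"spin":0,"claw":0},{"dx":0,"dy":0,"dz":0,"spin":0,"claw":0}]'
python3 - <<'E'
from h import *
im=bot.read_camera("side")[:,:,::-1];cv2.imwrite("pics/s4.png",cv2.resize(im[60:270,180:400],None,fx=2.8,fy=2.8,interpolation=cv2.INTER_CUBIC))
E
```

```text
t: 9.8
position: [512.2, 207.9, 143.7]
orientation: [-0.001, 0.1, 0.995, -0.001]
contact_force: [-0.1, 0.3, -7.8]
opening: 39.5
```

View pics/s4.png

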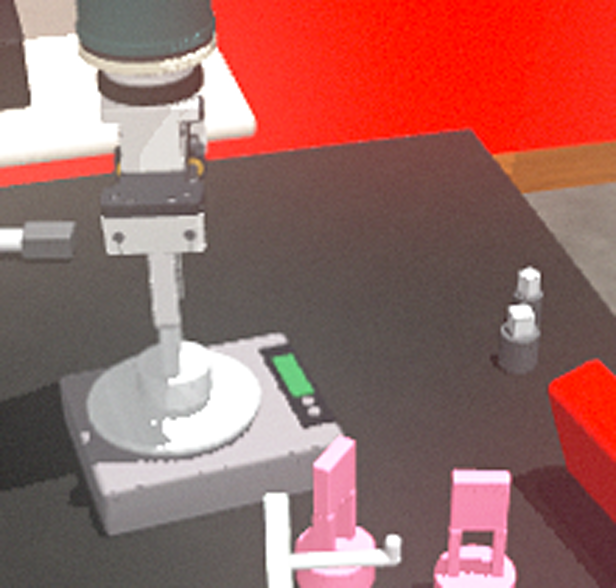

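The weight hangs upright over the middle of the pan, with its disc at crop (174,378) and the pan at (174,397). Lowering slowly.

```bash
python3 -m crank '[{"dx":0,"dy":0,"dz":-0.2,"spin":0,"claw":0},{"dx":0,"dy":0,"dz":-0.2,"spin":0,"claw":0},{"dx":0,"dy":0,"dz":-0.1,"spin":0,"claw":0},{"dx":0,"dy":0,"dz":-0.1,"spin":0,"claw":0},{"dx":0,"dy":0,"dz":-0.1,"spin":0,"claw":0},{"dx":0,"dy":0,"dz":-0.1,"spin":0,"claw":0},{"dx":0,"dy":0,"dz":0,"spin":0,"claw":0},{"dx":0,"dy":0,"dz":0,"spin":0,"claw":0}]'
```

```text
t: 10.65
position: [512.9, 209.1, 137.4]
orientation: [0.0, 0.1, 0.995, -0.0]
contact_force: [0.2, -1.0, -7.4]
opening: 39.9
```

```bash
python3 -m crank '[{"dx":0,"dy":0,"dz":-0.1,"spin":0,"claw":0},{"dx":0,"dy":0,"dz":-0.05,"spin":0,"claw":0},{"dx":0,"dy":0,"dz":-0.05,"spin":0,"claw":0},{"dx":0,"dy":0,"dz":-0.05,"spin":0,"claw":0},{"dx":0,"dy":0,"dz":0,"spin":0,"claw":0},{"dx":0,"dy":0,"dz":0,"spin":0,"claw":0},{"dx":0,"dy":0,"dz":0,"spin":0,"claw":0},{"dx":0,"dy":0,"dz":0,"spin":0,"claw":0}]'
```

```text
t: 11.45
position: [512.9, 209.1, 134.9]
orientation: [0.0, 0.1, 0.995, -0.0]
contact_force: [-0.2, 0.0, -7.6]
opening: 40.0
```

```bash
python3 -m crank '[{"dx":0,"dy":0,"dz":-0.05,"spin":0,"claw":0},{"dx":0,"dy":0,"dz":-0.05,"spin":0,"claw":0},{"dx":0,"dy":0,"dz":-0.03,"spin":0,"claw":0},{"dx":0,"dy":0,"dz":0,"spin":0,"claw":0},{"dx":0,"dy":0,"dz":0,"spin":0,"claw":0},{"dx":0,"dy":0,"dz":0,"spin":0,"claw":0},{"dx":0,"dy":0,"dz":0,"spin":0,"claw":0},{"dx":0,"dy":0,"dz":0,"spin":0,"claw":0}]'
```

```text
t: 12.25
position: [513.2, 209.1, 134.7]
orientation: [0.0, 0.1, 0.995, 0.0]
contact_force: [-5.4, -3.1, 11.6]
opening: 39.9
```

Contact: the vertical force went from -7.6 to +11.6 N. I'll relax the press slightly, then open.

```bash
python3 -m crank '[{"dx":0,"dy":0,"dz":0.06,"spin":0,"claw":0},{"dx":0,"dy":0,"dz":0,"spin":0,"claw":0},{"dx":0,"dy":0,"dz":0,"spin":0,"claw":0},{"dx":0,"dy":0,"dz":0,"spin":0,"claw":0},{"dx":0,"dy":0,"dz":0,"spin":0,"claw":0},{"dx":0,"dy":0,"dz":0,"spin":0,"claw":0},{"dx":0,"dy":0,"dz":0,"spin":0,"claw":0},{"dx":0,"dy":0,"dz":0,"spin":0,"claw":0}]'
```

```text
t: 13.05
position: [513.1, 209.1, 134.7]
orientation: [0.0, 0.1, 0.995, 0.0]
contact_force: [-2.8, -2.4, 6.6]
opening: 40.1
```

```bash
python3 -m crank '[{"dx":0,"dy":0,"dz":0.03,"spin":0,"claw":0},{"dx":0,"dy":0,"dz":0,"spin":0,"claw":44},{"dx":0,"dy":0,"dz":0,"spin":0,"claw":48},{"dx":0,"dy":0,"dz":0,"spin":0,"claw":55},{"dx":0,"dy":0,"dz":0,"spin":0,"claw":65},{"dx":0,"dy":0,"dz":0,"spin":0,"claw":80},{"dx":0,"dy":0,"dz":0,"spin":0,"claw":100},{"dx":0,"dy":0,"dz":0,"spin":0,"claw":100}]'
```

```text
t: 13.85
position: [512.9, 209.1, 134.5]
orientation: [0.0, 0.1, 0.995, -0.0]
contact_force: [1.0, -0.2, 0.1]
opening: 80.2
```

```bash
python3 -m crank '[{"dx":0,"dy":0,"dz":0,"spin":0,"claw":100},{"dx":0,"dy":0,"dz":0.6,"spin":0,"claw":100},{"dx":0,"dy":0,"dz":1.5,"spin":0,"claw":100},{"dx":0,"dy":0,"dz":2,"spin":0,"claw":100},{"dx":0,"dy":0,"dz":2.5,"spin":0,"claw":100},{"dx":0,"dy":0,"dz":2.5,"spin":0,"claw":100},{"dx":0,"dy":0,"dz":2,"spin":0,"claw":100},{"dx":0,"dy":0,"dz":1,"spin":0,"claw":100}]'
```

```text
t: 14.65
position: [513.4, 209.3, 257.6]
orientation: [0.001, 0.1, 0.995, 0.001]
contact_force: [-0.2, -0.2, -0.4]
opening: 93.6
```

```bash
python3 -m crank '[{"dx":-1,"dy":1,"dz":0,"spin":0,"claw":100},{"dx":-2,"dy":2,"dz":0,"spin":0,"claw":100},{"dx":-2,"dy":2,"dz":0,"spin":0,"claw":100},{"dx":-2,"dy":2,"dz":0,"spin":0,"claw":100},{"dx":-2,"dy":2,"dz":0,"spin":0,"claw":100},{"dx":-2,"dy":2,"dz":0,"spin":0,"claw":100},{"dx":-1,"dy":2,"dz":0,"spin":0,"claw":100},{"dx":0,"dy":1,"dz":0,"spin":0,"claw":100}]'
python3 - <<'E'
from h import *
o=[]
for n in("side","top"):
    im=bot.read_camera(n)[:,:,::-1]
    o.append(cv2.resize(im[130:400,170:370] if n=="side" else im[170:370,130:560],None,fx=1.5,fy=1.5))
h=max(i.shape[0] for i in o);o=[cv2.copyMakeBorder(i,0,h-i.shape[0],0,0,0) for i in o]
m=np.hstack(o);m=cv2.resize(m,None,fx=.83,fy=.83);cv2.imwrite("pics/f.png",m)
E
```

```text
t: 15.45
position: [390.3, 351.1, 254.5]
orientation: [-0.001, 0.098, 0.995, -0.0]
contact_force: [0.8, 0.5, -0.5]
opening: 93.7
```

View pics/f.png

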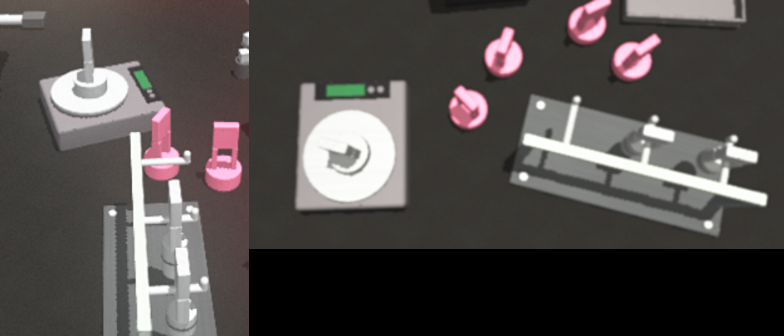

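The weight stands upright and central on the pan (side (90,82), top (350,153)). Both slim weights still hang, the first peg is empty, and the arm is clear. Handing in.

```bash
python3 -c "
from plant import bot
print(bot.sign_off())"
```

```text
the job is handed in; nothing more can be done
None
```

The wide weight is off its peg and standing upright near the middle of the balance pan, and I handed the job in at about 15.5 s of the 42 s allowed.

- **Grasp and removal:** I gripped the 40 mm tab (the opening read 39.7–40 mm), raised it 23 mm and drew it out 64 mm along the peg. No sideways force showed in the readings.
- **Setting down:** I lowered it until the vertical force changed from -7.6 to +11.6 N, eased that to +6.6 N, then opened and withdrew. That contact was firm but well under the 40 N limit.
- **Last checks:** The final pictures from both cameras show the weight wholly on the pan and both slim weights still on their pegs. They also show the pink lookalikes in place and the arm clear.
- **Disagreements:** The two cameras differed by about 4 mm on the weight and 6 mm on the pan, so I used averages. This was well within the 40 mm of room on the pan.
- **Refused call:** One move call was refused because I had left out fields. Nothing moved, and I re-sent it with every field.

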